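Fit the five-tooth comb into the gel casting tray

TASK

Find the gel comb with five equal broad teeth in the crate of mixed gel parts and lift it out, leaving everything else in the crate. Prop it, teeth down, against the outside of the casting tray's end gate nearer the robot and let go, so that you can take it again by the flat faces of its grip tab. Then hang it upright, teeth down, in the pair of notches at the tray's far end, with its bar fully down in both, and leave the bottle and the dish beside the work where they stand.

Things in the scene. Friction and masses are not known exactly. Their poses are not given: they have to be found in the camera images.
- comb_five: Comb to fit: flat white acrylic sheet 6 mm thick, five equal teeth 11 mm wide. Origin on its back under the bar's middle; x to the grip tab, y along the bar, z up as it lies (sheet is z 0 to 6 mm). Along x: teeth -38 to -21 mm, blade to -6 (both 76 wide), bar -6 to +6 (104 long), grip tab +6 to +38 (32 wide). Lies flat, teeth roughly toward the robot; things may lie across its blade. 40 g.
- comb_five_bar (a point): Centre of comb_five's bar, in the middle of its thickness (3 mm from the body's origin along z). The bar's ears, 14 mm each side of the blade, hang in the tray's notches.
- comb_ten: A comb to leave: same outline and material, but ten narrow teeth 5 mm wide. Its frame is like that of comb_five: origin under the middle of the bar, x toward the grip tab, y along the bar, z normal, up as it lies.
- comb_prep: A comb to leave: same outline and material, but one very broad tooth (56 mm) and one of 14 mm. Its frame is like that of comb_five: origin under the middle of the bar, x toward the grip tab, y along the bar, z normal, up as it lies.
- crate: Fixed open grey crate of gel parts, outside 192 mm (x) by 350 mm (y) by 52 mm high, walls 5 mm, floor 4 mm, a 6 mm lip and two small lugs outside the rim. Origin under the middle of its floor, on the bench. The three combs lie on its floor in a row along y.
- gel_plate: Clear glass plate 50 x 100 x 4 mm, lying across two of the combs in the crate. Origin centre of its underside, long side along y.
- tweezers: Steel forceps 18 x 134 x 9 mm, lying across two of the combs in the crate. Origin under its middle, long along y.
- pen: Marker pen 11 x 102 x 12 mm on the crate floor, long along y, origin under its middle.
- tray: Fixed gel casting tray. Origin on the bench under its middle, x along it to the far end, y across. Grey base 126 (x) x 110 (y) x 8 mm; inner floor z 12; clear side walls 5 mm thick, 84 apart inside, top z 55. Each has two open notches 9 mm wide, bottom z 46, flared to 17 on top: at x -10 (unused) and x +36 (far end). Grey end gates, top z 36, outsides at x -63 (near) and +63.
- tray_end_notch (a point): Midway between the two far-end notches, at the height of their bottoms (46 mm over the bench); axes as the tray. The comb's bar rests on the bottoms with its teeth 2 mm clear of the tray floor.
- tray_front (a point): Foot of the outside of the end gate nearer the robot, in the middle, at bench height; axes as the tray. The outside is plain and upright, 84 mm wide, top z 36 mm, base flush with it; the comb can lean there, teeth on the bench before it, top tilted over the tray.
- bottle: Bystander: upright brown dropper bottle with black teat, 32 mm across, 90 mm high, origin under its middle.
- dish: Bystander: petri dish 94 mm across, 19 mm high, origin under its middle.
There are look-alikes about, which are no part of the job. Leave any purple look-alike of the comb_prep alone.

How it is judged:
By the outcome, as a careful person would: the job done as asked, in the order asked, and still so for the second after the job is handed in, with the robot touching nothing.
It also fails if it takes over 61 s, if anything falls off the work surface, if the arm or the gripper's body presses on something with over 40 N, if the wrist force passes 120 N, or if a joint passes its speed limit or range.

ROBOT

A 6-joint arm with a two-finger parallel gripper is mounted at the origin on a cart in front of the work surface, level with it; the furniture and walls round the work are solid. World frame = base frame: x ahead of the robot, y to its left, z up, the work surface at z = 0. Lengths are in mm, angles in rad, forces in N, time in s.
With the tool pointing down it reaches from about 300 to 775 mm from the base axis. Payload 14.6 kg.
Tool frame: the origin (TCP) lies on the front face of the gripper's body, between the roots of the fingers; the fingertips stand 97 mm ahead of it and the grasp point (between the pads) lies 78 mm ahead of it; z points along the fingers, y is the direction in which the jaws open and shut (so a half turn about z gives the same grasp; the last joint's range is limited). The gripper opens to 94 mm and grips with 3 to 60 N. Pads are 16 mm wide; open, the fingers measure 119 mm over their backs; the gripper's body (75 mm by 177 mm) begins 78 mm behind the grasp point.
Start: joints at [-1.362, 0.3, 1.521, -0, 1.321, -0.067], TCP at [149.768, -529.207, 302.646] pointing down, gripper open.
Joint ranges: [-3.03, 3.03], [-0.79, 2.21], [0.23, 2.52], [-1.04, 4.18], [0, 3.07], [-2.55, 2.55]. Speed limits (rad/s): [2.22, 2.22, 2.57, 3.14, 3.14, 3.14].

INTERFACE

Orientations are given as [roll, pitch, yaw] about the fixed x, y, z axes, in that order (R = Rz(yaw) Ry(pitch) Rx(roll)).
In Python, from cell import manip, eyes, finder gives the robot as it stands.
- The arm moves only by the tool drive_tool, never from a script. Its argument "rows" is a list of rows, each an object with "offset": the shift along the tool's x, y, z in mm, a list of three; "spin": the turn about the tool's z in degrees; "jaw": the finger opening in mm, from 0 to 94. In form: [{"offset": [dx, dy, dz], "spin": spin, "jaw": jaw}, ...]. A call has 1 to 20 rows; each row shifts and turns the commanded pose from where the row before left it, along the tool's axes as they then stand; what a row does not reach is not made up. A row lasts 1/10 s, in which the tool goes at most 50 mm and 8.59 degrees, less where a joint would pass 70% of its speed; a pose out of reach is approached as far as the arm can. A call is refused whole if a number of a shift passes 50 or a number of a turn 8.59, either way. A call with a gripper value outside its range is refused whole. The fingers move at their own pace and stop on an object; "force" is the grip in N (left out, the last holds). Time passes only in rows, so rows that do not move let the fingers close. It gives the time, the measured TCP pose, the force and the opening at its end, in the units of the state.
- manip.read_state(): the state, without advancing time (a new reading comes with each control period).
- eyes.camera(name): name is "scene" or "top" or "wrist"; returns a dict with "color" (384x512x3 uint8, blue, green, red), "depth" (384x512 float32, mm along the optical axis (not along the pixel's ray), 0 where there is no reading), "vfov" (degrees; the focal length in pixels is half the picture's height over the tangent of half this angle, whatever the lens; pixels are square), "cx", "cy" (the principal point, pixels), "rvec" (rotation vector, rad) and "tvec" (3), from world to camera coordinates, as OpenCV has them. Camera axes: x right, y down, z forward; pixel columns grow to the right and rows downward; lengths in mm; the calibration is good to about 2 mm. A picture is of the moment at which its call begins.
- manip.sign_off(): hands the job in, once; it reports no verdict.
Trained networks look in the newest picture that a camera, given by its name, has taken for a name from the list of things; names that differ only in an ending like _2 or _b are one class to them, and where a whole thing is asked for, a point or a joint stands for the part that bears it (a point fixed in the world has none). Each returns a list of dicts, best first, with "p" (0 to 1); they miss things now and then, are a little off and sometimes report something else, mostly with a low value. They report only what shows in the picture. A call takes as long as a camera call. They do not tell look-alikes from the thing itself.
- finder.find_in(camera, target): "uv" ([column, row] in pixels, amid what is visible of it).
The state is a dict: "clock": time; "joints": joint angles; "qd": joint speeds; "effort": joint torques, N m; "eef_pos": TCP position; "eef_rot": TCP orientation; "wrist_force": force on the tool from outside, world axes, zero at the start; "moment": the same for the moment, N m; "finger_gap": finger opening in mm.
Only numpy, scipy, OpenCV 4.12 (cv2) and the standard library are available. Lean on these libraries where they do the work, as an engineer would, in place of code of your own. Each camera call takes 0.05 s, during which the arm holds its last target. There are 200 camera calls.

## Working session

There is one attempt and no reset: what is moved stays moved. The work goes in short steps, Python scripts to look and compute and a tool call to move; the robot and the scene stay as the last step left them, time stands still between calls to the robot, and variables do not carry over. Pictures are saved under pics/ and viewed, about 8 in all and at most 12, crops included, and the job is handed in when it is done.

Besides the shell and the picture viewer there is one more tool, called after ">>>" as name(argument=value, ...), one argument or row to a line, values as JSON. drive_tool: Moves the arm, as the interface text tells. Its arguments: {"type":"object","properties":{"rows":{"type":"array","items":{"type":"object","properties":{"offset":{"type":"array","items":{"type":"number"}},"spin":{"type":"number"},"jaw":{"type":"number"}}}},"force":{"type":"number"}},"required":["rows"]}

```bash
ls; mkdir -p pics; cat > h.py <<'E'
import numpy as np, cv2
from cell import manip, eyes, finder
def cam(n):
    c=eyes.camera(n); c['f']=192/np.tan(np.radians(c['vfov'])/2); c['R']=cv2.Rodrigues(np.array(c['rvec'],float))[0]; c['t']=np.array(c['tvec'],float).ravel(); return c
def P(c,u,v,z=None):
    """world point at pixel: on plane z, or by depth"""
    r=np.array([(u-c['cx'])/c['f'],(v-c['cy'])/c['f'],1.])
    o=-c['R'].T@c['t']; d=c['R'].T@r
    if z is None:
        p=c['depth'][int(v)-1:int(v)+2,int(u)-1:int(u)+2]; p=p[p>0]
        return o+d*(np.median(p) if p.size else np.nan)
    return o+d*(z-o[2])/d[2]
def px(c,p):
    q=c['R']@np.array(p,float)+c['t']; return q[:2]/q[2]*c['f']+[c['cx'],c['cy']]
def cloud(c):
    v,u=np.mgrid[:384,:512]; d=c['depth']
    q=np.stack([(u-c['cx'])/c['f']*d,(v-c['cy'])/c['f']*d,d],-1)
    return (q-c['t'])@c['R']
E
python3 - <<'E'
from h import *
a=cam('top')
for t in ['comb_five','comb_ten','comb_prep','crate','gel_plate','tweezers','pen','tray','bottle','dish']:
    for r in finder.find_in('top',t)[:3]:
        u,v=r['uv']; print(t,round(r['p'],2),np.round([u,v]),P(a,u,v).round())
b=cam('scene')
cv2.imwrite('pics/a.png',cv2.resize(a['color'],(800,600),interpolation=cv2.INTER_CUBIC)); cv2.imwrite('pics/b.png',b['color'])
print(manip.read_state())
E
```

```text
pics
comb_five 0.73 [401. 173.] [ 582. -331.    8.]
comb_ten 0.66 [358. 183.] [ 557. -202.    9.]
comb_ten 0.6 [404. 176.] [ 574. -339.   10.]
comb_prep 0.9 [268. 186.] [552.  64.   4.]
comb_prep 0.88 [332. 243.] [ 380. -119.    7.]
comb_prep 0.79 [328. 176.] [ 577. -113.    9.]
crate 0.96 [370. 178.] [ 571. -238.    5.]
gel_plate 0.74 [384. 189.] [ 537. -276.   12.]
pen 0.59 [354. 205.] [ 489. -186.   12.]
tray 0.85 [194. 191.] [541. 282.  12.]
bottle 0.4 [266. 146.] [661.  68.  53.]
dish 0.77 [151. 261.] [339. 405.  18.]
dish 0.4 [404. 176.] [ 574. -340.   10.]
{'clock': 0.6, 'joints': array([-1.36160950e+00,  2.99910163e-01,  1.52102945e+00, -9.82572244e-06,
        1.32071316e+00, -6.66090002e-02]), 'qd': array([-0.00050695,  0.0002017 , -0.00251808,  0.00129053, -0.00055417,
        0.00111484]), 'effort': array([ 3.31248557e-04, -5.31476140e+01, -3.52827358e+01,  7.08079641e-02,
        2.12944660e-02, -4.72916554e-06]), 'eef_pos': array([ 149.75865118, -529.19767308,  302.62753287]), 'eef_rot': array([-3.14153204e+00,  5.49739754e-06,  2.75798254e-01]), 'wrist_force': array([-0.12067281,  0.53630749, -0.5072745 ]), 'moment': array([ 0.00902377, -0.03063654, -0.01668789]), 'finger_gap': 93.7432690076959}
```

View pics/a.png

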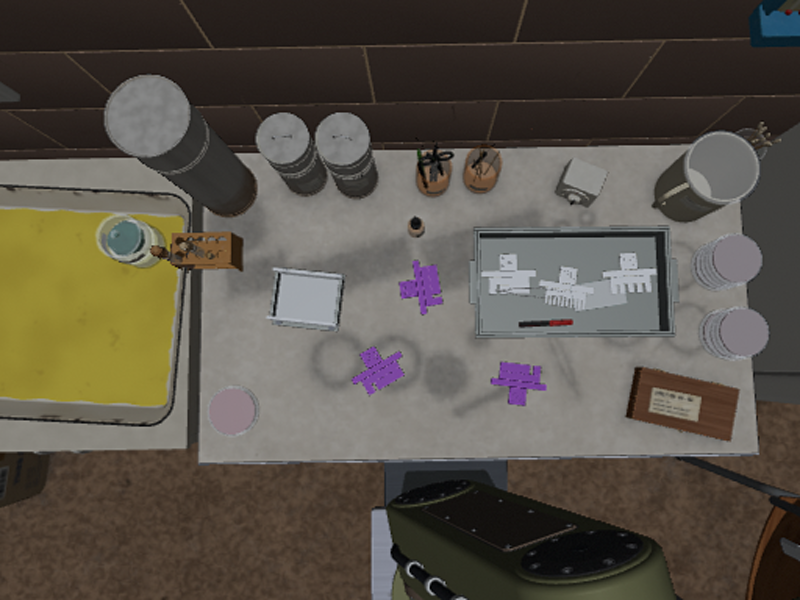

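View pics/b.png

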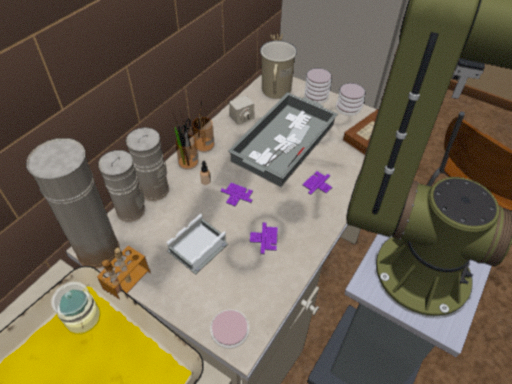

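The top view shows the crate with three white combs at about (508,272), (567,285) and (629,272) in the 800x600 picture. There are three purple look-alikes outside it. The tray is at (306,298), with its long axis across the picture, so its near gate is on the right. The right-hand comb looks like the five-tooth one, so I'll move in to confirm.

>>> drive_tool(
  rows=[
    {"offset": [0,0,0],"spin": 7.9,"jaw": 60},
    {"offset": [0,0,0],"spin": 7.9,"jaw": 60},
    {"offset": [37,-22,-3],"spin": 0,"jaw": 60},
    {"offset": [37,-22,-3],"spin": 0,"jaw": 60},
    {"offset": [37,-22,-3],"spin": 0,"jaw": 60},
    {"offset": [37,-22,-3],"spin": 0,"jaw": 60},
    {"offset": [37,-22,-3],"spin": 0,"jaw": 60},
    {"offset": [37,-22,-3],"spin": 0,"jaw": 60},
    {"offset": [37,-22,-3],"spin": 0,"jaw": 60},
    {"offset": [37,-22,-3],"spin": 0,"jaw": 60},
    {"offset": [37,-22,-3],"spin": 0,"jaw": 60},
    {"offset": [37,-22,-3],"spin": 0,"jaw": 60},
    {"offset": [0,0,0],"spin": 0,"jaw": 60},
  ],
)

```text
clock: 1.9
eef_pos: [522.9, -306.4, 332.4]
eef_rot: [-3.141, -0.0, 0.004]
wrist_force: [-0.9, -0.9, -0.7]
finger_gap: 60.2
```

```bash
python3 - <<'E'
from h import *
a=cam('wrist'); s=manip.read_state(); print(s['eef_pos'],s['eef_rot'],s['joints'])
print((-a['R'].T@a['t']).round(), a['R'].round(2).tolist())
np.savez('w1.npz',**a)
cv2.imwrite('pics/c.png',cv2.resize(a['color'],(800,600),interpolation=cv2.INTER_CUBIC))
E
```

```text
[ 521.22526522 -307.76871772  332.23856973] [-3.14132153e+00  2.94615309e-04  3.11494640e-03] [-5.93902710e-01  4.05693721e-01  1.31047453e+00  5.92190963e-05
  1.42582048e+00  9.73770143e-01]
[ 603. -306.  415.] [[0.0, -1.0, -0.0], [-0.96, -0.0, 0.27], [-0.27, 0.0, -0.96]]
```

View pics/c.png

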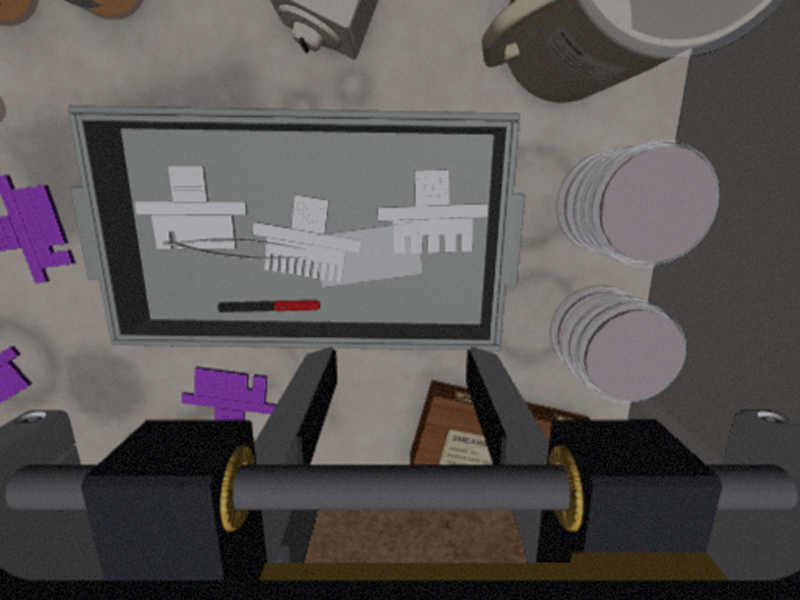

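Three combs lie in the crate: one at (190,215) with a very broad tooth (prep), one at (305,235) with ten narrow teeth, and one at (432,215) with five equal broad teeth. The right-hand one fits. The glass plate lies over one of its teeth. Next I'll confirm this in a crop and measure.

```bash
python3 - <<'E'
from h import *
a=dict(np.load('w1.npz')); c=a['color']
x0,y0,x1,y1=232,100,325,190
k=7
im=cv2.resize(c[y0:y1,x0:x1],None,fx=k,fy=k-0.5,interpolation=cv2.INTER_CUBIC)
g=c.min(2); W=cloud(a)
m=((g>195)).astype(np.uint8); m[:, :232]=0; m[:,325:]=0; m[:100]=0; m[190:]=0
n,l,st,ce=cv2.connectedComponentsWithStats(m); print(st[st[:,4]>30])
# grid overlay from corners
from itertools import product
for t,(u,v) in {'tabTL':(415,171),'tabTR':(447,170),'barL':(379,214),'barR':(487,211),'tabBL':(416,206),'tabBR':(449,205),'toothL':(395,252),'toothR':(471,249)}.items():
    print(t,P(a,u*.64,v*.64,10).round(1),P(a,u*.64,v*.64).round(1))
print('rim',[P(a,u*.64,v*.64).round() for u,v in [(110,113),(518,118),(300,340),(495,343)]])
print('plate',[P(a,u*.64,v*.64).round(1) for u,v in [(375,240),(410,268),(340,275)]], 'pen',P(a,300*.64,305*.64))
cv2.imwrite('pics/d.png',im)
E
```

```text
[[     0      0    512    384 196608]]
tabTL [ 617.1 -318.7   10. ] [ 617.3 -318.8    4.9]
tabTR [ 618.1 -348.1   10. ] [ 618.3 -348.6    5.9]
barL [ 578.2 -285.    10. ] [ 578.2 -285.1   10.2]
barR [ 581.4 -387.2   10. ] [ 581.4 -387.1   10.3]
tabBL [ 585.7 -320.    10. ] [ 585.7 -320.     9.9]
tabBR [ 586.7 -351.1   10. ] [ 586.7 -351.1    9.8]
toothL [ 542.1 -300.2   10. ] [ 542.7 -300.3   13.6]
toothR [ 545.4 -373.8   10. ] [ 545.2 -374.     9.2]
rim [array([659., -73.,  52.]), array([ 656., -399.,   52.]), array([ 467., -213.,   53.]), array([ 465., -393.,   52.])]
plate [array([ 554.2, -281.2,   14.6]), array([ 527.3, -314.8,   14.7]), array([ 520.2, -246.7,   14.8])] pen [ 489.72309455 -205.88172141   15.0831528 ]
```

View pics/d.png

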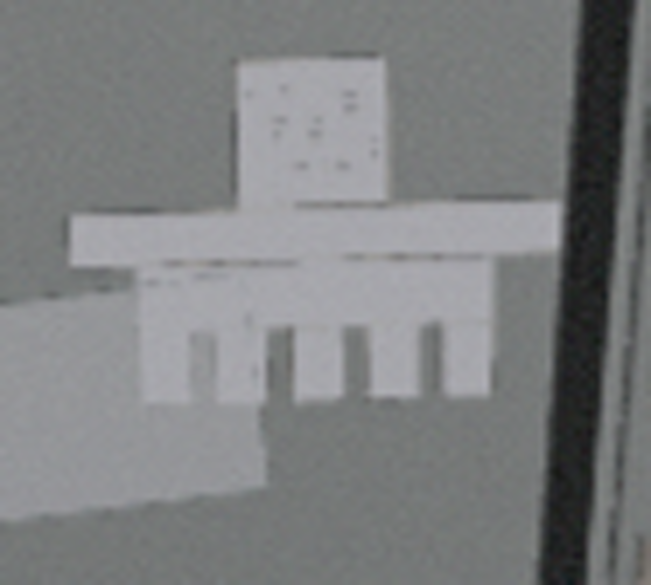

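The crop shows five equal teeth 11 mm wide, so this is comb_five: bar centre about (580,-336), yaw about 1.8°, top at z 10. The plate covers its two left teeth. Before descending I'll check what stands near the gripper body.

```bash
python3 - <<'E'
from h import *
a=dict(np.load('w1.npz')); W=cloud(a)
ok=(a['depth']>0)&(W[...,2]>58)&(W[...,2]<250)&(W[...,0]>500)&(W[...,0]<760)&(W[...,1]<-100)&(W[...,1]>-560)
p=W[ok]
for x in range(500,760,30):
    q=p[(p[:,0]>=x)&(p[:,0]<x+30)]
    if len(q)>5: print(x,'y',np.percentile(q[:,1],[1,50,99]).round(),'z',np.percentile(q[:,2],[50,99]).round(), 'y nearest', q[:,1][q[:,1]<-250].max() if (q[:,1]<-250).any() else None)
E
```

```text
500 y [-533. -497. -276.] z [ 76. 250.] y nearest -276.0070848781249
530 y [-524. -482. -266.] z [ 97. 250.] y nearest -264.49795903791835
560 y [-538. -490. -452.] z [97. 98.] y nearest -450.1709343144051
590 y [-538. -489. -451.] z [97. 98.] y nearest -450.3969020791685
620 y [-525. -491. -463.] z [96. 98.] y nearest -460.9914332742944
650 y [-478. -441. -414.] z [170. 172.] y nearest -409.6443104304694
680 y [-491. -413. -359.] z [151. 172.] y nearest -356.5423041386147
710 y [-394. -258. -225.] z [ 66. 101.] y nearest -250.00288481715432
```

>>> drive_tool(
  rows=[
    {"offset": [24,6.5,20],"spin": -1.6,"jaw": 60},
    {"offset": [24,6.5,20],"spin": 0,"jaw": 60},
    {"offset": [24,6.5,20],"spin": 0,"jaw": 60},
    {"offset": [23.7,6.4,20],"spin": 0,"jaw": 60},
    {"offset": [0,0,0],"spin": 0,"jaw": 60},
  ],
  force=4,
)

```text
clock: 2.45
eef_pos: [616.1, -333.8, 248.1]
eef_rot: [-3.138, 0.005, 0.028]
wrist_force: [0.1, 0.6, 0.4]
finger_gap: 59.9
```

```bash
python3 - <<'E'
from h import *
a=dict(np.load('w1.npz')); W=cloud(a)
ok=(a['depth']>0)&(W[...,2]>90)&(W[...,2]<250)&(W[...,0]>630)&(W[...,0]<760)&(W[...,1]<-300)&(W[...,1]>-560)
p=W[ok]
for y in range(-480,-340,10):
    q=p[(p[:,1]>=y)&(p[:,1]<y+10)]
    if len(q): i=q[:,0].argmin(); print(y,q[i].round(), np.percentile(q[:,0],3).round())
s=manip.read_state(); print(s['eef_pos'],s['eef_rot'])
E
```

```text
-480 [ 630. -480.   96.] 633.0
-470 [ 670. -460.  170.] 671.0
-460 [ 668. -451.  169.] 670.0
-450 [ 668. -446.  171.] 669.0
-440 [ 668. -436.  171.] 670.0
-430 [ 670. -429.  170.] 672.0
-420 [ 674. -420.  170.] 677.0
-410 [ 680. -410.  169.] 683.0
-400 [ 688. -400.  169.] 691.0
-390 [ 697. -381.  146.] 697.0
-380 [ 692. -370.   90.] 692.0
-370 [ 688. -363.  109.] 689.0
-360 [ 689. -360.  122.] 689.0
[ 616.0688718  -333.75205671  248.07999502] [-3.13844297  0.00492716  0.02754561]
```

>>> drive_tool(
  rows=[
    {"offset": [-0.5,1.3,30],"spin": 0,"jaw": 50},
    {"offset": [0,0,30],"spin": 0,"jaw": 50},
    {"offset": [0,0,30],"spin": 0,"jaw": 50},
    {"offset": [0,0,25],"spin": 0,"jaw": 50},
    {"offset": [0,0,15],"spin": 0,"jaw": 50},
    {"offset": [0,0,0],"spin": 0,"jaw": 50},
    {"offset": [0,0,0],"spin": 0,"jaw": 50},
  ],
  force=4,
)

```text
clock: 3.15
eef_pos: [615.6, -334.9, 124.3]
eef_rot: [3.141, -0.001, 0.028]
wrist_force: [1.5, -0.2, 0.4]
finger_gap: 49.9
```

```bash
python3 - <<'E'
from h import *
s=manip.read_state(); print(s['eef_pos'],s['eef_rot'],s['qd'])
a=cam('wrist')
cv2.imwrite('pics/e.png',cv2.resize(a['color'][0:384,100:450],None,fx=1.6,fy=1.5,interpolation=cv2.INTER_CUBIC))
print(px(a,(617,-319,10))-[100,0],px(a,(617,-351,10))-[100,0])
E
```

```text
[ 615.55151007 -334.92424917  124.2675142 ] [ 3.14067174e+00 -1.38151917e-03  2.75881865e-02] [ 0.00216935 -0.01258935 -0.01331793  0.00105316  0.00081151  0.00079035]
[136.37048818 222.99659508] [177.01781952 224.02311141]
```

View pics/e.png

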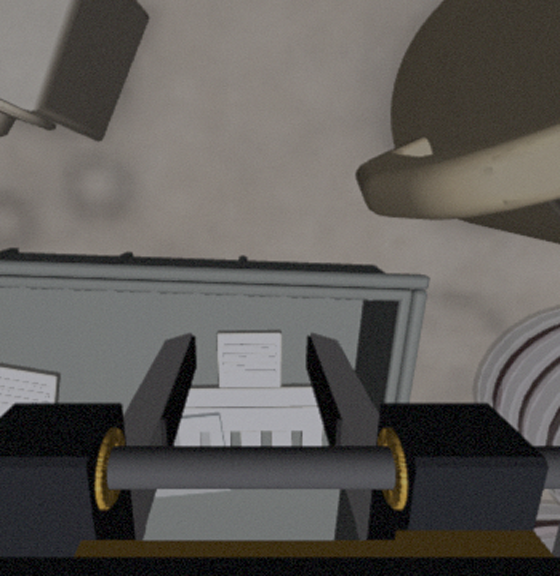

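>>> drive_tool(
  rows=[
    {"offset": [0,0,10],"spin": 0,"jaw": 44},
    {"offset": [0,0,8],"spin": 0,"jaw": 44},
    {"offset": [0,0,2],"spin": 0,"jaw": 44},
    {"offset": [0,0,0],"spin": 0,"jaw": 44},
    {"offset": [0,0,0],"spin": 0,"jaw": 40},
  ],
  force=4,
)

```text
clock: 3.7
eef_pos: [615.6, -334.4, 102.7]
eef_rot: [3.142, -0.0, 0.028]
wrist_force: [0.3, -0.0, -0.2]
finger_gap: 41.0
```

>>> drive_tool(
  rows=[
    {"offset": [0,0,0],"spin": 0,"jaw": 28},
    {"offset": [0,0,0],"spin": 0,"jaw": 28},
    {"offset": [0,0,0],"spin": 0,"jaw": 28},
    {"offset": [3,-1,0],"spin": 0,"jaw": 28},
    {"offset": [3,-1,0],"spin": 0,"jaw": 28},
    {"offset": [3,-1,0],"spin": 0,"jaw": 28},
    {"offset": [3,-1,0],"spin": 0,"jaw": 28},
    {"offset": [0,0,0],"spin": 0,"jaw": 28},
  ],
  force=5,
)

```text
clock: 4.5
eef_pos: [627.9, -329.8, 102.8]
eef_rot: [3.141, -0.001, 0.028]
wrist_force: [1.7, 0.7, 1.4]
finger_gap: 31.6
```

>>> drive_tool(
  rows=[
    {"offset": [0,0,-10],"spin": 0,"jaw": 28},
    {"offset": [0,0,-20],"spin": 0,"jaw": 28},
    {"offset": [0,0,-20],"spin": 0,"jaw": 28},
    {"offset": [0,0,0],"spin": 0,"jaw": 28},
    {"offset": [0,0,0],"spin": 0,"jaw": 28},
  ],
  force=3,
)

```text
clock: 5.0
eef_pos: [627.6, -330.1, 153.1]
eef_rot: [3.141, -0.002, 0.028]
wrist_force: [2.7, -0.0, 2.5]
finger_gap: 31.7
```

```bash
python3 - <<'E'
from h import *
a=cam('wrist')
cv2.imwrite('pics/f.png',cv2.resize(a['color'][0:384,100:450],None,fx=1.6,fy=1.5,interpolation=cv2.INTER_CUBIC))
E
```

```text
(no output)
```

View pics/f.png

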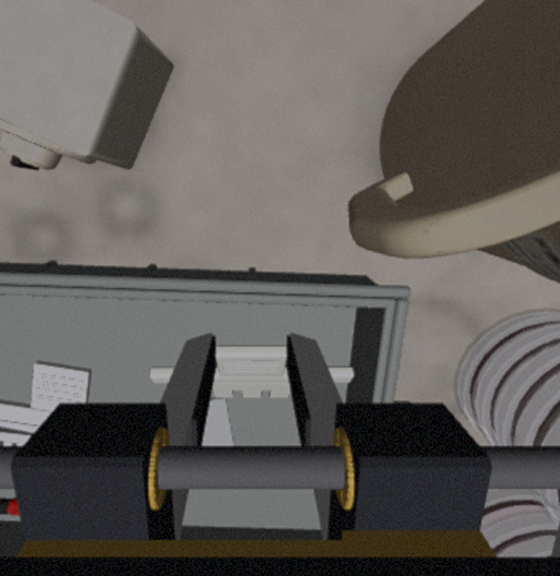

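The comb has swung teeth-down between the pads, and the plate stays in the crate. I'll lift it clear and move to view the tray.

>>> drive_tool(
  rows=[
    {"offset": [0,0,-20],"spin": 0,"jaw": 28},
    {"offset": [0,0,-35],"spin": 0,"jaw": 28},
    {"offset": [0,0,-45],"spin": 0,"jaw": 28},
    {"offset": [0,0,-45],"spin": 0,"jaw": 28},
    {"offset": [-6,-20,-35],"spin": 0,"jaw": 28},
    {"offset": [-8,-39,0],"spin": 0,"jaw": 28},
    {"offset": [-8,-39,0],"spin": 0,"jaw": 28},
    {"offset": [-8,-39,0],"spin": 0,"jaw": 28},
    {"offset": [-8,-39,0],"spin": 0,"jaw": 28},
    {"offset": [-8,-39,0],"spin": 0,"jaw": 28},
    {"offset": [-8,-39,0],"spin": 0,"jaw": 28},
    {"offset": [-8,-39,0],"spin": 0,"jaw": 28},
    {"offset": [-8,-39,0],"spin": 0,"jaw": 28},
    {"offset": [-8,-39,0],"spin": 0,"jaw": 28},
    {"offset": [-8,-39,0],"spin": 0,"jaw": 28},
    {"offset": [-8,-39,0],"spin": 0,"jaw": 28},
    {"offset": [-8,-39,0],"spin": 0,"jaw": 28},
    {"offset": [-8,-39,0],"spin": 0,"jaw": 28},
    {"offset": [-8,-39,0],"spin": 0,"jaw": 28},
    {"offset": [0,-20,0],"spin": 0,"jaw": 28},
  ],
  force=3.5,
)

```text
clock: 7.05
eef_pos: [491.8, 254.9, 331.3]
eef_rot: [3.141, 0.002, 0.03]
wrist_force: [1.5, -0.7, -0.3]
finger_gap: 31.8
```

```bash
python3 - <<'E'
from h import *
for _ in range(4): a=cam('wrist')
s=manip.read_state(); print(s['eef_pos'],s['eef_rot'],s['finger_gap'])
np.savez('w2.npz',**a)
cv2.imwrite('pics/g.png',cv2.resize(a['color'],(800,600),interpolation=cv2.INTER_CUBIC))
W=cloud(a)
for n,(lo,hi) in {'walltop':(50,60),'gate':(32,40)}.items():
    ok=(a['depth']>0)&(W[...,2]>lo)&(W[...,2]<hi)&(abs(W[...,0]-541)<110)&(abs(W[...,1]-282)<110)
    p=W[ok]; print(n,len(p)); 
    if len(p)>5: print(cv2.minAreaRect(p[:,:2].astype(np.float32)), p.min(0),p.max(0))
E
```

```text
[492.93693703 252.18086354 331.48461645] [3.14061025e+00 1.94627872e-03 2.85507382e-02] 31.90906359078195
walltop 704
((541.7321166992188, 273.7793884277344), (125.64830017089844, 94.25999450683594), 82.57868194580078) [487.87466108 206.03894665  50.00671081] [596.06119172 342.07623216  57.65805103]
gate 674
((541.7142333984375, 273.79254150390625), (126.18892669677734, 84.3376693725586), 82.7644271850586) [492.31063864 206.88765492  32.0869365 ] [591.13747459 341.0607484   39.80553219]
```

View pics/g.png

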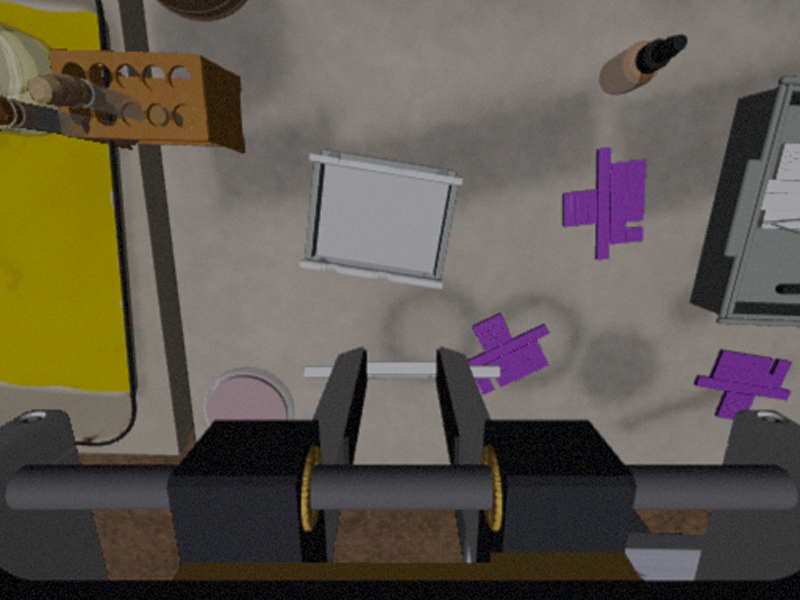

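The tray is at (541.7,273.8) and its sizes match (126 x 94 x 84). Its x axis is at 82.7°, and the near gate's foot is at about (533.7,211.3). The comb hangs upright, seen edge-on at (402,370). I'll check the notches in the depth data, then turn to align.

>>> drive_tool(
  rows=[
    {"offset": [18.3,30.9,0],"spin": 0,"jaw": 28},
    {"offset": [18.3,30.9,0],"spin": 0,"jaw": 28},
    {"offset": [0,0,0],"spin": -8.1,"jaw": 28},
    {"offset": [0,0,0],"spin": -8.1,"jaw": 28},
    {"offset": [0,0,10],"spin": -8.1,"jaw": 28},
    {"offset": [0,0,10],"spin": -8.1,"jaw": 28},
    {"offset": [0,0,10],"spin": -8.1,"jaw": 28},
    {"offset": [0,0,10],"spin": -8.1,"jaw": 28},
    {"offset": [0,0,10],"spin": -8.1,"jaw": 28},
    {"offset": [0,0,10],"spin": -8.1,"jaw": 28},
    {"offset": [0,0,10],"spin": -8.1,"jaw": 28},
    {"offset": [0,0,10],"spin": -8.1,"jaw": 28},
    {"offset": [0,0,10],"spin": 0,"jaw": 28},
    {"offset": [0,0,10],"spin": 0,"jaw": 28},
    {"offset": [0,0,0],"spin": 0,"jaw": 28},
  ],
  force=3.5,
)

```text
clock: 8.75
eef_pos: [531.1, 191.1, 231.1]
eef_rot: [-3.139, 0.001, 1.438]
wrist_force: [-0.6, 0.4, 0.4]
finger_gap: 31.8
```

```bash
cat >> h.py <<'E'
C=np.array([541.7,273.8,0]); ang=np.radians(82.7)
TX=np.array([np.cos(ang),np.sin(ang),0]); TY=np.array([-np.sin(ang),np.cos(ang),0]); TR=np.stack([TX,TY,[0,0,1.]])
def tray(p): return (np.asarray(p)-C)@TR.T
E
python3 - <<'E'
from h import *
b=dict(np.load('w2.npz')); W=tray(cloud(b))
for side in (1,-1):
    ok=(b['depth']>0)&(abs(W[...,1]-side*44.5)<3.5)&(W[...,2]>42)
    p=W[ok]; h=[(x,round(np.median(p[abs(p[:,0]-x)<3][:,2])) if (abs(p[:,0]-x)<3).any() else None) for x in range(-60,64,4)]
    print(side,h)
s=manip.read_state(); print(s['eef_pos'],s['eef_rot'],'tray frame',tray(s['eef_pos']))
a=cam('wrist'); W=tray(cloud(a)); s0=tray(s['eef_pos'])
ok=(a['depth']>0)&(abs(W[...,0]-s0[0])<40)&(abs(W[...,1]-s0[1])<60)&(W[...,2]>58)&(W[...,2]<s0[2]-97+6)
p=W[ok]; p=p[(abs(p[:,1]-s0[1])<14)|(p[:,2]<s0[2]-130)]
print(len(p),p.min(0),p.max(0))
for z in range(60,150,8):
    q=p[(p[:,2]>=z)&(p[:,2]<z+8)]
    if len(q)>3: print(z,len(q),np.median(q,0).round(1),q[:,1].min().round(),q[:,1].max().round())
cv2.imwrite('pics/i.png',a['color'])
E
```

```text
1 [(-60, 55), (-56, 55), (-52, 55), (-48, 55), (-44, 301), (-40, 261), (-36, 239), (-32, 239), (-28, 239), (-24, 239), (-20, 239), (-16, 239), (-12, 289), (-8, 304), (-4, 53), (0, 56), (4, 56), (8, 55), (12, 55), (16, 55), (20, 55), (24, 55), (28, 54), (32, 47), (36, 46), (40, 47), (44, 346), (48, 347), (52, 55), (56, 55), (60, 55)]
-1 [(-60, 55), (-56, 55), (-52, 55), (-48, 55), (-44, 55), (-40, 55), (-36, 55), (-32, 55), (-28, 55), (-24, 55), (-20, 55), (-16, 53), (-12, 46), (-8, 46), (-4, 53), (0, 55), (4, 55), (8, 55), (12, 55), (16, 55), (20, 55), (24, 55), (28, 54), (32, 49), (36, 46), (40, 47), (44, 54), (48, 55), (52, 55), (56, 55), (60, 55)]
[531.05878163 191.05330073 231.09056815] [-3.13940637e+00  1.01575017e-03  1.43773684e+00] tray frame [-8.34281134e+01  4.07884068e-02  2.31090568e+02]
321 [-85.66158084 -13.81121121 136.34910313] [-78.96470316  13.89904891 140.07535049]
132 312 [-81.8   0.4 138.9] -14.0 14.0
140 9 [-83.3   2.5 140. ] -5.0 7.0
```

View pics/i.png

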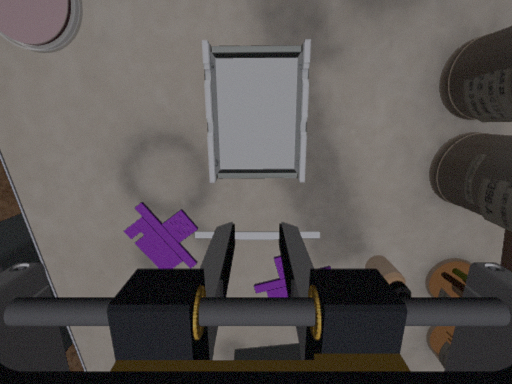

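```bash
python3 - <<'E'
from h import *
a=cam('wrist'); W=tray(cloud(a)); s=manip.read_state()
for u,v in [(200,235),(200,238),(205,236),(315,235),(315,237),(257,235),(257,238),(257,240)]:
    print(u,v,W[v,u].round(1),a['color'][v,u])
b=cam('scene'); W=tray(cloud(b)); c=b['color'].astype(int)
ok=(b['depth']>0)&(abs(W[...,0]+83)<70)&(abs(W[...,1])<60)&(W[...,2]>50)&(W[...,2]<145)&(c.min(2)>120)
p=W[ok]; print(len(p))
for z in range(50,145,8):
    q=p[(p[:,2]>=z)&(p[:,2]<z+8)]
    if len(q)>2: print(z,len(q),np.median(q,0).round(1),q[:,1].min().round(),q[:,1].max().round())
E
```

```text
200 235 [-94.8  46.5 110.9] [156 151 151]
200 238 [-149.3   73.    -1.5] [114 112 113]
205 236 [-95.8  42.5 110.6] [157 151 152]
315 235 [-94.4 -47.9 112.6] [154 149 151]
315 237 [-96.1 -48.  112.8] [154 151 150]
257 235 [-82.   -0.6 139.9] [157 153 151]
257 238 [-83.8  -0.6 141. ] [158 151 152]
257 240 [-152.4   -0.2   -1.5] [116 122 126]
170
50 76 [-38.7  43.6  53.1] -47.0 50.0
58 3 [-33.9  46.   58.3] -42.0 50.0
66 5 [-108.4   29.9   70.8] 2.0 38.0
74 5 [-105.    17.4   77.8] -11.0 38.0
82 4 [-101.    21.7   86.7] 15.0 39.0
90 4 [-97.2  27.   95. ] 13.0 38.0
98 5 [-95.   23.7 100.8] -28.0 52.0
106 37 [-94.4  35.1 109.8] -29.0 54.0
114 5 [-91.1  16.9 115.5] -27.0 18.0
130 10 [-81.1  -3.7 135.3] -20.0 19.0
138 16 [-80.9  -3.9 140. ] -26.0 9.0
```

The comb hangs 20° off upright with its tab already toward the tray, which is the lean I want but a bit shallow. An upward jerk should steepen it.

>>> drive_tool(
  rows=[
    {"offset": [0,0,-50],"spin": 0,"jaw": 28},
    {"offset": [0,0,-35],"spin": 0,"jaw": 28},
    {"offset": [0,0,-20],"spin": 0,"jaw": 28},
    {"offset": [0,0,-10],"spin": 0,"jaw": 28},
    {"offset": [0,0,10],"spin": 0,"jaw": 28},
    {"offset": [0,0,25],"spin": 0,"jaw": 28},
    {"offset": [0,0,35],"spin": 0,"jaw": 28},
    {"offset": [0,0,45],"spin": 0,"jaw": 28},
    {"offset": [0,0,0],"spin": 0,"jaw": 28},
    {"offset": [0,0,0],"spin": 0,"jaw": 28},
  ],
  force=3,
)

```text
clock: 9.9
eef_pos: [531.2, 191.6, 232.3]
eef_rot: [-3.14, 0.001, 1.441]
wrist_force: [0.4, 1.0, 1.1]
finger_gap: 32.0
```

```bash
cat > m.py <<'E'
from h import *
def comb():
    s=manip.read_state(); t=tray(s['eef_pos']); print('tcp tray',t.round(1),'yaw',s['eef_rot'][2].round(3),'gap',s['finger_gap'].round(1),'t',s['clock'])
    b=cam('scene'); W=tray(cloud(b)); c=b['color'].astype(int); zt=t[2]-97+9
    ok=(b['depth']>0)&(abs(W[...,0]-t[0])<50)&(abs(W[...,1])<60)&(W[...,2]>2)&(W[...,2]<zt)&(c.min(2)>120)&(c.max(2)-c.min(2)<25)
    p=W[ok]; k=int(zt-84)
    for z in range(k,int(zt)+1,7):
        q=p[(p[:,2]>=z)&(p[:,2]<z+7)]
        if len(q)>2: print(z,len(q),np.median(q,0).round(1),q[:,1].min().round(),q[:,1].max().round())
comb()
E
python3 m.py
```

```text
Traceback (most recent call last):
  File "m.py", line 10, in <module>
    comb()
    ~~~~^^
  File "m.py", line 3, in comb
    s=manip.read_state(); t=tray(s['eef_pos']); print('tcp tray',t.round(1),'yaw',s['eef_rot'][2].round(3),'gap',s['finger_gap'].round(1),'t',s['clock'])
                                                                                                                 ^^^^^^^^^^^^^^^^^^^^^
AttributeError: 'float' object has no attribute 'round'
```

```bash
sed -i "s/s\['finger_gap'\].round(1)/s['finger_gap']/" m.py; python3 m.py
```

```text
tcp tray [-82.8  -0.  232.3] yaw 1.441 gap 31.954325168046402 t 9.9
67 11 [-98.5  15.6  68.5] -11.0 39.0
95 8 [-89.8  28.6  99.6] -42.0 52.0
102 34 [-88.8  22.7 106.9] -49.0 54.0
109 18 [-89.2  27.6 110. ] -47.0 53.0
130 8 [-80.3  -6.3 135.2] -18.0 10.0
137 24 [-80.8  -3.7 138.8] -26.0 28.0
```

>>> drive_tool(
  rows=[
    {"offset": [5,0,12],"spin": 0,"jaw": 28},
    {"offset": [5,0,15],"spin": 0,"jaw": 28},
    {"offset": [5,0,15],"spin": 0,"jaw": 28},
    {"offset": [5,0,12],"spin": 0,"jaw": 28},
    {"offset": [0,0,6],"spin": 0,"jaw": 28},
    {"offset": [0,0,0],"spin": 0,"jaw": 28},
  ],
  force=3,
)

```text
clock: 10.55
eef_pos: [533.7, 211.5, 171.5]
eef_rot: [-3.14, 0.001, 1.442]
wrist_force: [0.3, -0.1, -0.1]
finger_gap: 32.0
```

```bash
python3 m.py
```

```text
tcp tray [-62.8   0.  171.5] yaw 1.442 gap 31.98932215065977 t 10.55
0 52 [-41.6  49.2   5.4] -55.0 59.0
7 328 [-34.8  -5.3  11.1] -43.0 58.0
14 80 [-36.9  -0.5  15.9] -43.0 50.0
21 37 [-35.7 -36.1  24.8] -42.0 50.0
28 45 [-58.5  23.6  32.9] -42.0 50.0
35 63 [-57.6   3.7  38.2] -49.0 53.0
42 85 [-59.9  21.4  46.2] -50.0 54.0
49 82 [-39.3  28.   52.1] -48.0 50.0
56 16 [-43.   45.2  56.8] -43.0 49.0
70 11 [-60.9  -0.6  75. ] -15.0 10.0
77 14 [-60.5  -5.3  78.1] -23.0 7.0
```

>>> drive_tool(
  rows=[
    {"offset": [0,0,2.5],"spin": 0,"jaw": 28},
    {"offset": [0,0,2],"spin": 0,"jaw": 28},
    {"offset": [2,0,0.5],"spin": 0,"jaw": 28},
    {"offset": [2,0,0.5],"spin": 0,"jaw": 28},
    {"offset": [2,0,0.5],"spin": 0,"jaw": 28},
    {"offset": [0,0,0],"spin": 0,"jaw": 28},
    {"offset": [0,0,0],"spin": 0,"jaw": 28},
  ],
  force=3,
)

```text
clock: 11.3
eef_pos: [534.7, 217.5, 166.7]
eef_rot: [3.142, 0.0, 1.442]
wrist_force: [0.6, 0.1, -0.6]
finger_gap: 31.9
```

```bash
python3 - <<'E'
from h import *
s=manip.read_state(); print(tray(s['eef_pos']),s['wrist_force'],s['finger_gap'])
b=cam('scene'); cv2.imwrite('pics/j.png',cv2.resize(b['color'][190:290,140:260],None,fx=6,fy=6,interpolation=cv2.INTER_CUBIC))
E
```

```text
[-56.72256158  -0.23711237 166.66678459] [ 0.60933783  0.11015593 -0.58067272] 31.918830846758034
```

View pics/j.png

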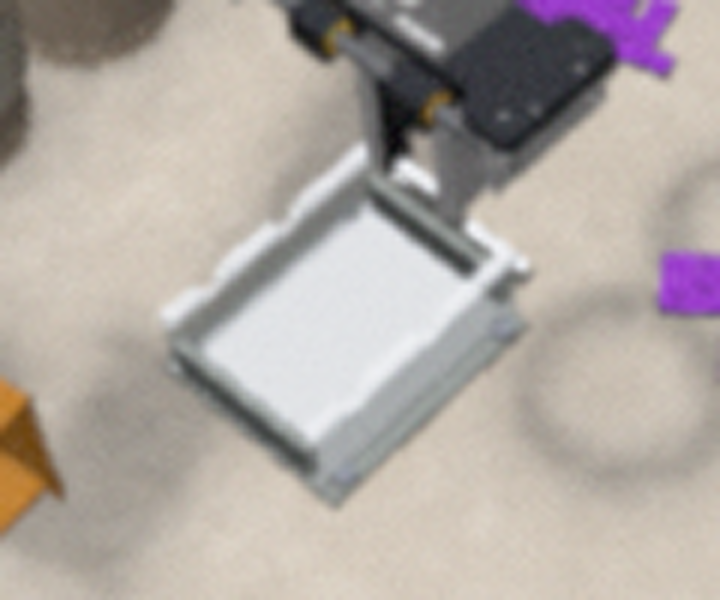

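```bash
cat > w.py <<'E'
from h import *
def wc(side=1):
    s=manip.read_state(); t=tray(s['eef_pos']); print('tcp',t.round(1),s['wrist_force'].round(1),s['finger_gap'],s['clock'])
    a=cam('wrist'); W=tray(cloud(a)); c=a['color'].astype(int)
    ok=(a['depth']>0)&(abs(W[...,0]+63)<45)&(abs(W[...,1])<56)&(W[...,2]>2)&(W[...,2]<85)&(c.min(2)>105)&(c.max(2)-c.min(2)<25)
    for n,lo,hi in [('mid',-13,13),('earL',47.5,54),('earR',-54,-47.5)]:
        m=ok&(W[...,1]>lo)&(W[...,1]<hi)
        for z in range(0,86,6):
            q=W[m&(W[...,2]>=z)&(W[...,2]<z+6)]; q=q[abs(q[:,0]+63)<40]
            if len(q)>3: print(n,z,len(q),np.median(q,0).round(1),q[:,0].min().round(1),q[:,0].max().round(1))
    return a
if __name__=='__main__':
    a=wc()
E
python3 w.py
```

```text
tcp [-56.8  -0.2 166.7] [-0.7 -0.6  0.2] 31.86830949061403 11.35
mid 6 383 [-39.9   0.9  11.6] -57.5 -23.1
mid 12 669 [-39.8   0.   12.5] -57.2 -23.0
mid 30 9 [-60.1   2.6  35.6] -62.8 -59.1
mid 36 5 [-59.    1.7  36.2] -62.4 -58.8
mid 72 294 [-55.7  -0.1  74.8] -59.0 -53.0
earL 42 13 [-67.3  50.5  44.1] -68.5 -63.2
earR 42 23 [-65.9 -51.   44.5] -68.4 -62.8
```

>>> drive_tool(
  rows=[
    {"offset": [0,0,1],"spin": 0,"jaw": 28},
    {"offset": [0,0,0],"spin": 0,"jaw": 28},
    {"offset": [0,0,0],"spin": 0,"jaw": 34},
    {"offset": [0,0,0],"spin": 0,"jaw": 38},
    {"offset": [0,0,0],"spin": 0,"jaw": 44},
    {"offset": [0,0,0],"spin": 0,"jaw": 50},
    {"offset": [0,0,-10],"spin": 0,"jaw": 50},
    {"offset": [0,0,-30],"spin": 0,"jaw": 50},
    {"offset": [0,0,-30],"spin": 0,"jaw": 50},
    {"offset": [0,0,0],"spin": 0,"jaw": 50},
  ],
  force=3,
)

```text
clock: 12.4
eef_pos: [535.8, 217.8, 240.5]
eef_rot: [3.135, -0.003, 1.442]
wrist_force: [-0.1, 0.2, 0.4]
finger_gap: 49.8
```

```bash
python3 w.py
```

```text
tcp [-56.3  -1.2 240.5] [-0.1  0.2  0.4] 49.842218561330384 12.4
mid 6 259 [-41.   -0.9  11.6] -57.1 -23.2
mid 12 375 [-38.6   0.2  12.5] -56.9 -23.1
mid 30 23 [-59.1  -0.9  35.6] -62.6 -58.8
mid 36 28 [-59.8   3.6  36.7] -62.2 -57.4
mid 66 8 [-54.3  -3.4  71.7] -54.8 -53.7
mid 72 154 [-56.1   0.1  73.3] -58.8 -53.1
earL 42 8 [-66.1  50.   43.1] -68.1 -63.4
earR 42 16 [-66.7 -50.2  43. ] -68.7 -62.7
```

The comb leans freely at about 17° with its bar top at z 43. I'll turn a quarter and take the tab by its flat faces.

>>> drive_tool(
  rows=[
    {"offset": [0,0,0],"spin": -8.2,"jaw": 56},
    {"offset": [0,0,0],"spin": -8.2,"jaw": 56},
    {"offset": [0,0,0],"spin": -8.2,"jaw": 56},
    {"offset": [0,0,0],"spin": -8.2,"jaw": 56},
    {"offset": [0,0,0],"spin": -8.2,"jaw": 56},
    {"offset": [0,0,0],"spin": -8.2,"jaw": 56},
    {"offset": [0,0,0],"spin": -8.2,"jaw": 56},
    {"offset": [0,0,0],"spin": -8.2,"jaw": 56},
    {"offset": [0,0,0],"spin": -8.2,"jaw": 56},
    {"offset": [0,0,0],"spin": -8.2,"jaw": 56},
    {"offset": [0,0,0],"spin": -8.1,"jaw": 56},
    {"offset": [1.2,-10,0],"spin": 0,"jaw": 56},
    {"offset": [0,-10.7,0],"spin": 0,"jaw": 56},
    {"offset": [0,0,0],"spin": 0,"jaw": 56},
  ],
  force=8,
)

```text
clock: 13.85
eef_pos: [530.7, 195.6, 235.5]
eef_rot: [-3.141, -0.0, 3.01]
wrist_force: [0.6, -0.1, -0.0]
finger_gap: 55.9
```

```bash
python3 w.py; python3 -c "
from h import *
s=manip.read_state();print(s['eef_rot'],s['joints'])"
```

```text
tcp [-79.    1.  235.5] [ 0.6 -0.1 -0. ] 55.920314112574225 13.85
mid 0 6 [-82.1   0.3   3.3] -82.1 -82.0
mid 6 199 [-36.8   1.6  11.6] -55.0 -23.1
mid 12 306 [-37.2   2.1  12.5] -55.0 -23.0
mid 42 20 [-68.9   0.9  42.7] -68.9 -68.8
mid 48 11 [-66.1  -1.3  53.8] -66.2 -65.1
mid 54 45 [-64.4  -0.6  57. ] -66.1 -64.2
mid 60 23 [-62.6  -0.7  63.5] -62.7 -62.4
mid 66 32 [-60.8  -0.9  68.8] -61.1 -53.6
mid 72 127 [-56.5   1.1  73.3] -58.7 -53.6
earL 6 133 [-35.9  50.4   8.2] -61.1 -23.2
earL 36 4 [-64.5  49.5  41.6] -66.0 -63.9
earL 42 15 [-67.   49.7  42.7] -68.1 -64.0
earR 42 15 [-66.4 -48.9  42.7] -68.6 -64.2
[-3.14151476e+00 -1.65705283e-04  3.01046359e+00] [ 2.89279340e-01  3.97060427e-01  1.55212103e+00 -3.74323812e-06
  1.19259427e+00 -1.15038655e+00]
```

>>> drive_tool(
  rows=[
    {"offset": [-1,1,25],"spin": 0,"jaw": 56},
    {"offset": [0,0,25],"spin": 0,"jaw": 56},
    {"offset": [0,0,20],"spin": 0,"jaw": 56},
    {"offset": [0,0,13],"spin": 0,"jaw": 56},
    {"offset": [0,0,0],"spin": 0,"jaw": 56},
    {"offset": [0,0,0],"spin": 0,"jaw": 44},
    {"offset": [0,0,0],"spin": 0,"jaw": 36},
    {"offset": [0,0,0],"spin": 0,"jaw": 28},
    {"offset": [0,0,0],"spin": 0,"jaw": 20},
    {"offset": [0,0,0],"spin": 0,"jaw": 12},
    {"offset": [0,0,0],"spin": 0,"jaw": 2},
    {"offset": [0,0,0],"spin": 0,"jaw": 2},
    {"offset": [0,0,0],"spin": 0,"jaw": 2},
  ],
  force=8,
)

```text
clock: 15.2
eef_pos: [532.0, 197.9, 152.6]
eef_rot: [3.142, -0.0, 3.014]
wrist_force: [0.2, 0.3, -0.5]
finger_gap: 5.5
```

```bash
python3 w.py
```

```text
tcp [-76.5  -0.  152.6] [ 0.2  0.3 -0.5] 5.505770765536582 15.2
mid 6 340 [-40.3   0.1  11.6] -54.8 -23.1
mid 12 665 [-38.4   0.3  12.5] -55.1 -23.0
mid 30 32 [-60.1   5.4  35.7] -62.0 -57.9
mid 36 56 [-60.3   5.4  36.5] -62.1 -57.9
mid 72 290 [-76.8   0.4  76.1] -79.4 -74.2
earL 6 231 [-37.1  50.7   8.2] -61.7 -23.0
earL 42 39 [-76.1  49.5  44.3] -79.0 -73.9
earR 42 34 [-76.5 -49.7  44. ] -79.4 -73.6
```

>>> drive_tool(
  rows=[
    {"offset": [0,0,0],"spin": 0,"jaw": 2},
    {"offset": [0,0,-20],"spin": 0,"jaw": 2},
    {"offset": [0,0,-30],"spin": 0,"jaw": 2},
    {"offset": [0,0,-25],"spin": 0,"jaw": 2},
    {"offset": [0,25,0],"spin": 0,"jaw": 2},
    {"offset": [0,30,0],"spin": 0,"jaw": 2},
    {"offset": [0,30,0],"spin": 0,"jaw": 2},
    {"offset": [0,20,0],"spin": 0,"jaw": 2},
    {"offset": [0,7.5,0],"spin": 0,"jaw": 2},
    {"offset": [0,0,0],"spin": 0,"jaw": 2},
    {"offset": [0,0,0],"spin": 0,"jaw": 2},
  ],
  force=20,
)

```text
clock: 16.35
eef_pos: [546.3, 308.8, 227.5]
eef_rot: [-3.141, -0.0, 3.014]
wrist_force: [1.0, 0.2, -0.6]
finger_gap: 6.0
```

```bash
cat > n.py <<'E'
from h import *
s=manip.read_state(); t=tray(s['eef_pos']); print('tcp',t.round(1),s['eef_rot'].round(4),s['wrist_force'].round(1),s['finger_gap'],s['clock'])
a=cam('wrist'); W=tray(cloud(a)); c=a['color'].astype(int); V=W-[t[0],0,t[2]]
ok=(a['depth']>0)&(c.min(2)>105)&(c.max(2)-c.min(2)<25)&(abs(V[...,0])<15)
for n,lo,hi,z0,z1 in [('tab',-14,14,-82,-74),('earL',39,53,-112,-105),('earR',-53,-39,-112,-105)]:
    q=W[ok&(W[...,1]>lo)&(W[...,1]<hi)&(V[...,2]>z0)&(V[...,2]<z1)]
    if len(q)>3: print(n,len(q),np.median(q,0).round(1),np.percentile(q,2,axis=0).round(1),np.percentile(q,98,axis=0).round(1))
for side in (1,-1):
  for lo,hi in [(-63,-15),(-5,25),(47,63)]: pass
  q=W[(a['depth']>0)&(abs(W[...,1]-side*44.5)<6)&(W[...,2]>53.5)&(W[...,2]<57)&(abs(W[...,0])<64)]
  if len(q)>5: print('wall',side,len(q),np.percentile(q[:,1],[5,50,95]).round(1))
E
python3 n.py
```

```text
tcp [ 3.530e+01 -1.000e-01  2.275e+02] [-3.1413e+00 -2.0000e-04  3.0139e+00] [ 1.   0.2 -0.6] 6.014842142864694 16.35
tab 316 [ 34.9   0.7 150.9] [ 32.8 -13.2 149.8] [ 37.5  13.5 152. ]
earL 134 [ 35.6  45.1 119. ] [ 32.7  39.2 117.5] [ 37.8  50.9 120.3]
earR 109 [ 34.8 -45.2 118.8] [ 32.3 -52.2 117.6] [ 38.  -39.2 119.8]
wall 1 610 [42.3 45.1 47.2]
wall -1 286 [-46.6 -44.  -41.4]
```

>>> drive_tool(
  rows=[
    {"offset": [0,0.8,15],"spin": 0,"jaw": 2},
    {"offset": [0,0,15],"spin": 0,"jaw": 2},
    {"offset": [0,0,10],"spin": 0,"jaw": 2},
    {"offset": [0,0,5],"spin": 0,"jaw": 2},
    {"offset": [0,0,0],"spin": 0,"jaw": 2},
    {"offset": [0,0,0],"spin": 0,"jaw": 2},
  ],
  force=20,
)

```text
clock: 17.0
eef_pos: [546.5, 310.4, 182.9]
eef_rot: [3.141, 0.0, 3.014]
wrist_force: [0.9, 0.6, 0.8]
finger_gap: 5.8
```

```bash
python3 n.py; python3 - <<'E'
from h import *
a=cam('wrist'); W=tray(cloud(a))
for side in (1,-1):
    for lo,hi in [(-8,30),(34,64)]:
        q=W[(a['depth']>0)&(abs(W[...,1]-side*44.5)<3)&(W[...,2]>50)&(W[...,2]<57)&(W[...,0]>lo)&(W[...,0]<hi)]
        h=[(x,int(np.median(r[:,2]))) for x in range(lo,hi,3) if len(r:=q[abs(q[:,0]-x)<1.5])>1]; print(side,h)
a=cam('wrist'); cv2.imwrite('pics/k.png',a['color'])
E
```

```text
tcp [ 3.690e+01 -1.000e-01  1.829e+02] [3.1414e+00 3.0000e-04 3.0142e+00] [0.9 0.6 0.8] 5.819907786663396 17.0
tab 316 [ 36.9   0.4 106.3] [ 34.6 -13.3 105.2] [ 39.2  13.7 107.5]
earL 133 [37.3 45.  74.3] [34.4 39.1 72.9] [39.5 50.7 75.5]
earR 111 [ 36.5 -45.3  74. ] [ 34.  -51.8  72.7] [ 39.7 -39.3  75.5]
wall 1 861 [42.3 44.8 47.1]
wall -1 401 [-46.7 -43.9 -41.5]
1 [(-5, 52), (-2, 54), (1, 54), (4, 55), (7, 55), (10, 55), (13, 54), (16, 55), (19, 55), (22, 55), (25, 55), (28, 54)]
1 [(40, 51), (43, 53), (46, 54), (49, 55), (52, 55), (55, 55), (58, 54), (61, 55)]
-1 [(-5, 52), (-2, 54), (1, 54), (4, 54), (7, 54), (10, 54)]
-1 [(40, 51)]
```

View pics/k.png

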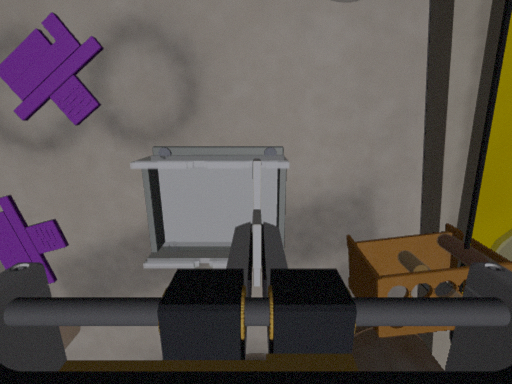

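>>> drive_tool(
  rows=[
    {"offset": [0,-0.7,4],"spin": 0,"jaw": 2},
    {"offset": [0,0,4],"spin": 0,"jaw": 2},
    {"offset": [0,0,3],"spin": 0,"jaw": 2},
    {"offset": [0,0,2],"spin": 0,"jaw": 2},
    {"offset": [0,0,1.5],"spin": 0,"jaw": 2},
    {"offset": [0,0,0],"spin": 0,"jaw": 2},
    {"offset": [0,0,0],"spin": 0,"jaw": 2},
  ],
  force=15,
)

```text
clock: 17.85
eef_pos: [546.4, 309.6, 168.2]
eef_rot: [3.142, 0.0, 3.014]
wrist_force: [0.5, 0.7, -0.2]
finger_gap: 6.0
```

```bash
python3 n.py
```

```text
tcp [ 3.610e+01 -1.000e-01  1.682e+02] [3.1415e+00 1.0000e-04 3.0142e+00] [ 0.5  0.7 -0.2] 5.969164737355836 17.85
tab 310 [36.5  0.5 91.6] [ 33.8 -13.2  90.4] [38.4 13.4 92.8]
earL 137 [36.5 45.1 59.6] [33.6 39.2 58.1] [38.7 50.8 60.7]
earR 109 [ 36.5 -45.5  59.4] [ 33.3 -52.   58. ] [ 39.  -39.4  60.6]
wall 1 928 [42.7 45.  47.1]
wall -1 232 [-46.7 -43.7 -41.6]
```

>>> drive_tool(
  rows=[
    {"offset": [0,0,0.8],"spin": 0,"jaw": 2},
    {"offset": [0,0,0.7],"spin": 0,"jaw": 2},
    {"offset": [0,0,0.5],"spin": 0,"jaw": 2},
    {"offset": [0,0,0],"spin": 0,"jaw": 2},
  ],
  force=8,
)

```text
clock: 18.3
eef_pos: [546.4, 309.6, 166.6]
eef_rot: [3.141, 0.0, 3.014]
wrist_force: [-0.9, -1.3, 3.9]
finger_gap: 6.0
```

```bash
python3 n.py
```

```text
tcp [ 3.610e+01 -1.000e-01  1.666e+02] [3.1414e+00 3.0000e-04 3.0142e+00] [-0.9 -1.3  3.9] 5.9934631290206575 18.3
tab 315 [35.8  0.4 90.1] [ 33.8 -13.6  88.8] [38.5 13.5 91.2]
earL 250 [36.6 44.6 57.1] [21.3 39.3 54.6] [50.4 50.8 59.3]
earR 108 [ 36.6 -44.8  57.8] [ 33.3 -51.   56.6] [ 39.  -39.1  58.8]
wall 1 951 [42.3 44.6 46.8]
wall -1 245 [-46.5 -43.7 -41.5]
```

Contact is felt at 4 N with both ears seated at about z 58. I'll release, open slightly, rise, and check.

>>> drive_tool(
  rows=[
    {"offset": [0,0,0],"spin": 0,"jaw": 8},
    {"offset": [0,0,0],"spin": 0,"jaw": 14},
    {"offset": [0,0,0],"spin": 0,"jaw": 24},
    {"offset": [0,0,0],"spin": 0,"jaw": 30},
    {"offset": [0,0,-15],"spin": 0,"jaw": 30},
    {"offset": [0,0,-30],"spin": 0,"jaw": 30},
    {"offset": [0,0,-40],"spin": 0,"jaw": 30},
    {"offset": [0,0,-40],"spin": 0,"jaw": 30},
    {"offset": [0,0,0],"spin": 0,"jaw": 30},
    {"offset": [0,0,0],"spin": 0,"jaw": 30},
  ],
  force=8,
)

```text
clock: 19.35
eef_pos: [546.3, 309.6, 292.7]
eef_rot: [3.14, 0.002, 3.014]
wrist_force: [-0.5, -0.0, 0.1]
finger_gap: 30.2
```

```bash
python3 - <<'E'
from h import *
s=manip.read_state(); print(tray(s['eef_pos']).round(1),s['wrist_force'].round(1),s['clock'])
for n in ('wrist','scene'):
    a=cam(n); W=tray(cloud(a)); c=a['color'].astype(int)
    ok=(a['depth']>0)&(c.min(2)>105)&(c.max(2)-c.min(2)<25)&(abs(W[...,0]-36)<12)
    for m,lo,hi,z0,z1 in [('tab',-14,14,84,97),('earL',48.5,54,50,66),('earR',-54,-48.5,50,66),('midbar',-36,-20,52,66),('midbar+',20,36,52,66)]:
        q=W[ok&(W[...,1]>lo)&(W[...,1]<hi)&(W[...,2]>z0)&(W[...,2]<z1)]
        if len(q)>3: print(n,m,len(q),np.median(q,0).round(1),np.percentile(q,95,axis=0).round(1))
    cv2.imwrite(f'pics/z_{n}.png',a['color'])
w=cv2.imread('pics/z_wrist.png')[60:300,120:400]; sc=cv2.imread('pics/z_scene.png')[190:290,150:250]
t=cam('top')['color'][130:280,130:450]
cv2.imwrite('pics/l.png',np.vstack([np.hstack([cv2.resize(w,(420,320)),cv2.resize(sc,(320,320),interpolation=cv2.INTER_CUBIC)]),cv2.resize(t,(740,280),interpolation=cv2.INTER_CUBIC)]))
E
```

```text
[ 36.1  -0.  292.7] [-0.5 -0.   0.1] 19.35
wrist tab 130 [35.9  1.2 89.9] [38.1 12.6 91.2]
wrist earL 10 [35.9 50.  58.1] [38.2 50.7 59.4]
wrist earR 10 [ 35.8 -50.   58.1] [ 38.3 -49.   58.5]
wrist midbar 35 [ 35.8 -30.7  58. ] [ 38.3 -27.   59.4]
wrist midbar+ 65 [35.9 28.3 57.9] [38.3 35.4 59.1]
scene tab 25 [36.9  1.4 88.6] [40.4 11.6 92.1]
scene earL 9 [37.2 50.8 54.2] [40.  53.6 59.5]
scene midbar 16 [ 37.4 -28.   56.6] [ 39.6 -21.4  60.4]
scene midbar+ 14 [37.2 27.7 56.9] [39.  33.  58.7]
```

View pics/l.png

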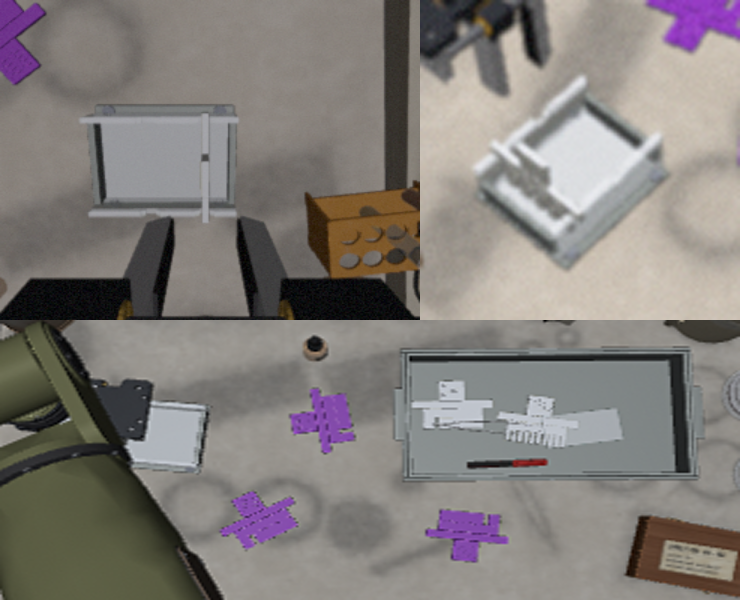

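The comb hangs upright in the far-end notches, with both bar tops at z 58 and the tab top at z 90, as they should be. The plate, tweezers, pen and the other two combs are still in the crate, and the bottle and the look-alikes have not moved. I'm handing in.

```bash
python3 -c "
from cell import manip
print(manip.sign_off())"
```

```text
the job is handed in; nothing more can be done
None
```

The job is done and handed in at about 19.5 s of the 61 s allowed.

- **Taking the comb:** I took comb_five, the right-hand comb in the crate with five equal teeth, by the side edges of its tab. I slid it about 13 mm out from under the glass plate and lifted it, and it swung teeth-down between the pads.
- **Propping:** I leaned it at about 17° against the outside of the tray's near end gate and let go. The camera showed it standing by itself before I took it again by the tab's flat faces.
- **Hanging:** I lowered it into the far-end notches until I felt light contact of about 4 N, then released and backed off.

**Last checks:**
- Both ears' tops are at z 58 mm and the tab top is at z 90 mm. The bar sits at tray x 36, so it is fully down and upright.
- The scene camera was noisier. It gave one ear a lower median, though its top points agreed, and it did not show the other ear.
- The plate, tweezers, pen and the other two combs are still in the crate. The bottle and the purple look-alikes stand where they were.
- The dish was hidden by the arm in the last picture, but nothing came near it.

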